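# Lock the hand drive's crank shaft with its locking pin

### The job

Lock the hand drive of the table lift so that its crank can no longer turn and the table cannot creep during work: stand the long locking pin in the hole on top of the bearing block, turn the crank gently away from the robot until the shaft's hidden cross-hole comes under the pin and the pin drops in, then push the pin fully home with its collar seated on the block. Stop turning as soon as the pin catches, never force the crank or the pin, and leave the other things undisturbed.

Things in the scene. Friction and masses are not known exactly. Their poses are not given: they have to be found in the camera images.
- drive: Hand drive bolted to the worktop: 84 x 112 mm base plate, grey gearbox, aluminium bearing block (46 x 40 mm, top at z = 110 mm) with a plain 28 mm steel shaft through it along y, axis at z = 72 mm. Origin: under the pin hole, at worktop level; z up, x away from the robot, -y towards the crank. It is fixed.
- pin_hole (a point): Mouth of the upright 11.2 mm hole in the middle of the block's top, z = 110 mm in the drive's frame. Its rim is chamfered 2 mm. The hole is 24 mm deep down to the shaft (shaft top at z = 86 mm), then goes on below the shaft. The shaft's own cross-hole (12 mm, right through) cannot be seen: the block covers it.
- crank_grip (a point): Centre of the crank's black grip (19 mm thick, 50 mm long, lying along the drive's y, free to spin on its spindle). It circles the shaft axis at radius 55 mm, at y = -68 mm in the drive's frame. The crank is clamped on the shaft at an unknown angle, so its position does not tell where the cross-hole is.
- shaft_end (a point): Centre of the crank hub's outer face, on the shaft axis (y = -42 mm, z = 72 mm in the drive's frame). The cross-hole comes upright after the grip has been swung about 25 to 65 degrees over the top, from robot side to far side (towards the drive's +x). Friction asks 2 to 4 N at the grip; the crank stays where left and stops dead once the pin is in.
- lock_pin: Long locking pin, steel, about 70 g, stands upright in the pin stand (in either hole). Origin at its tip, z up its axis. Shank 10 mm thick, 70 mm long, tip tapered to 5 mm over 6 mm; then an 18 mm collar 4 mm thick; then a knurled 16 mm knob 26 mm high, top 100 mm above the tip.
- lock_pin_knob (a point): Middle of the long pin's knob, 87 mm above its tip: grip here. Set on the shaft the pin's tip is at z = 86 mm in the drive's frame; it drops by its own weight when the cross-hole comes under it, to about z = 49 mm on a spring ball that needs a push of roughly 10 N; fully home (collar on the block) the tip is at z = 40 mm.
- pin_stand: Aluminium stand, 36 x 88 x 34 mm, fixed, with two upright holes along its y (at -28 and +28 mm), 26 mm deep; the pins stand in them, tips 8 mm above the worktop, knob tops 108 mm (long) and 68 mm (short) up. Origin under its centre. A micromanipulator overhangs the worktop to the left of stand and drive (y over -0.17 m, 0.13 to 0.36 m up): keep the hand off it.
- short_pin: Short spare pin with the same collar and knob but a shank only 30 mm long: it does not reach through. Origin at its tip. Stays in the stand.
- oil_bottle: Brown bottle with a black cap, 46 mm wide, 95 mm high, behind the drive. Origin under its centre. Leave alone.
- blower: Grey rubber dust blower with a red nozzle, 107 mm long, lying left of the pin stand. Leave alone.
- forceps: Fine steel forceps, 129 mm long, lying near the front edge. Leave alone.
There are look-alikes about, which are no part of the job. Leave any blue look-alike of the lock_pin alone.

How it is judged (in metres and radians):
On the way, in this order (a step that is already met when the one before it is completed fails the run):
1. the long pin stands in the hole on top of the bearing block, resting on the shaft (x of lock_pin in the frame of drive between -0.003 and 0.003 m and y of lock_pin in the frame of drive between -0.003 and 0.003 m and z of lock_pin in the frame of drive between 0.08 and 0.094 m), for 0.2 s.
2. the shaft has been turned under the pin and the pin has dropped into its cross-hole (x of lock_pin in the frame of drive between -0.003 and 0.003 m and y of lock_pin in the frame of drive between -0.003 and 0.003 m and z of lock_pin in the frame of drive below 0.07 m), for 0.1 s.
At the end, for the whole second after the job is handed in: The long pin is fully home in the drive: its collar seated on the block within 2.5 mm, on the hole's axis within 3 mm, upright within 0.08 rad and at rest (x of lock_pin in the frame of drive between -0.003 and 0.003 m and y of lock_pin in the frame of drive between -0.003 and 0.003 m and z of lock_pin in the frame of drive below 0.0425 m and angle between lock_pin's own z axis and vertical below 0.08 rad and linear speed of lock_pin below 0.01 m/s); the robot touches nothing.
It fails at once if the pin is forced: over 100 N between the long pin and the drive (some 15 N on the crank's grip once the pin has caught) (contact force between lock_pin and drive above 100 N).
It fails at once if another thing (short pin, oil bottle, blower or forceps) is shifted by over 3 cm (distance of any of short_pin, oil_bottle, blower, forceps from where it was at the start of the episode above 0.03 m).
It also fails if it takes over 64 s, if anything falls off the work surface, if the arm or the gripper's body presses on something with over 40 N, if the wrist force passes 120 N, or if a joint passes its speed limit or range.

### The arm

A 7-joint arm with a two-finger parallel gripper is mounted at the origin on a cart in front of the work surface, level with it; the furniture and walls round the work are solid. World frame = base frame: x ahead of the robot, y to its left, z up, the work surface at z = 0. Lengths are in m, angles in degrees, forces in N, time in s.
With the tool pointing down it reaches from about 0.425 to 1.025 m from the base axis. Payload 9.4 kg.
Tool frame: the origin (TCP) lies at the very end of the fingers, on their centre line; the grasp point (between the pads) lies 19 mm behind it; z points along the fingers, y is the line along which they close (so a half turn about z gives the same grasp; the last joint's range is limited). The gripper opens to 93 mm and grips with 3 to 60 N. Pads are 15 mm wide; open, the fingers measure 128 mm over their backs; the gripper's body (75 mm by 188 mm) begins 65 mm behind the grasp point.
Start: joints at [60.235, 34.337, -0.143, 91.639, 0.103, 54.024, -4.572], TCP at [0.311, -0.655, 0.219] pointing down, gripper open.
Joint ranges: [-147.43, 147.43], [-19.82, 112.94], [-74.19, 73.91], [6.32, 146.72], [-59.91, 239.91], [6.04, 106.73], [-150.56, 150.56]. Speed limits (degrees/s): [127.2, 127.2, 172.46, 172.46, 180, 180, 180].

### API

Orientations are given as a 3x3 rotation matrix whose columns are the frame's x, y, z axes.
In Python, from plant import sensors, optics, order gives the robot as it stands.
- The arm moves only by the shell command python3 -m inch 'ROWS'. ROWS is rows parted by semicolons, their numbers by spaces, 1 to 12 of them, each of 7 numbers: dx, dy, dz in m, then a rotation vector rx, ry, rz in degrees, then the opening from 0.0 (shut) to 1.0 (fully open); each row is the pose to reach, as a shift and turn from the pose commanded when the command began, along the tool's axes at that moment; what a row does not reach only later rows make up. A row lasts 1/12 s, in which the tool goes at most 0.0417 m and 7.16 degrees, less where a joint would pass 70% of its speed; a pose out of reach is approached as far as the arm can. The fingers move at their own pace and stop on an object; the grip force is fixed at half the most. Time passes only in rows, so rows that do not move let the fingers close. It prints the time, the measured TCP pose, the force, the opening and the grip force at its end.
- sensors.state(): the state, without advancing time (a new reading comes with each control period).
- optics.read_camera(name): name is "scene" or "top" or "wrist"; returns a dict with "color" (400x640x3 uint8, red, green, blue), "intrinsics" (3x3 intrinsics, pixels), "R" (3x3) and "t" (3): a world point X has camera coordinates R X + t; the wrist camera has in their place "T_tool_cam" (4x4, takes a point from camera to tool coordinates, whose origin is the TCP and whose axes are the flange's). Camera axes: x right, y down, z forward; pixel columns grow to the right and rows downward; lengths in m; the calibration is good to about 2 mm. A picture is of the moment at which its call begins: read the wrist's pose just before it. There is no depth.
- order.job_done(): hands the job in; it is judged then, once.
The state is a dict: "t": time; "joints": joint angles; "qd": joint speeds; "tau": joint torques, N m; "eef_pos": TCP position; "tool_rot": TCP orientation; "ft_force": force on the tool from outside, world axes, zero at the start; "wrist_torque": the same for the moment, N m; "finger_gap": opening from 0.0 (shut) to 1.0 (fully open); "finger_force": force on a finger pad.
Only numpy, scipy, OpenCV 4.12 (cv2) and the standard library are available. Lean on these libraries where they do the work, as an engineer would, in place of code of your own. Each camera call takes 0.05 s, during which the arm holds its last target. There are 200 camera calls.

## Working session

There is one attempt and no reset: what is moved stays moved. The work goes in short steps, Python scripts to look and compute and a shell command to move; the robot and the scene stay as the last step left them, time stands still between calls to the robot, and variables do not carry over. Pictures are saved under pics/ and viewed, at most 10 in all, crops included, and the job is handed in when it is done.

```bash
ls; mkdir -p pics
python3 - <<'E'
from plant import sensors, optics
import cv2,pickle
s=sensors.state();print(s['t'],s['eef_pos'],s['tool_rot'],s['finger_gap'])
d={}
for n in("scene","top"):
    c=optics.read_camera(n);d[n]=c
    cv2.imwrite(f'pics/{n}0.png',c['color'][:,:,::-1]);print(n,c['intrinsics'],c['R'],c['t'])
pickle.dump(d,open('d0.pkl','wb'))
E
```

```text
pics
0.0 [ 0.31043245 -0.65461653  0.21774123] [[ 9.03542049e-01  4.28498764e-01 -7.58721859e-04]
 [ 4.28499425e-01 -9.03540994e-01  1.38399410e-03]
 [-9.24965410e-05 -1.57560875e-03 -9.99998754e-01]] 1.0011652963193653
scene [[515.27281614   0.         313.45612793]
 [  0.         515.27281614 198.24483952]
 [  0.           0.           1.        ]] [[-0.61154124 -0.79116289 -0.0088655 ]
 [-0.61479196  0.4822062  -0.62410578]
 [ 0.49804433 -0.37621598 -0.78128956]] [0.16781693 0.46355866 0.62177173]
top [[489.39056351   0.         325.90316078]
 [  0.         489.39056351 193.21597294]
 [  0.           0.           1.        ]] [[-0.01254381 -0.99970327 -0.02088101]
 [-0.98303526  0.01615085 -0.18270422]
 [ 0.18298726  0.01823496 -0.98294616]] [-0.15705148  0.54671876  1.08522783]
```

View pics/scene0.png

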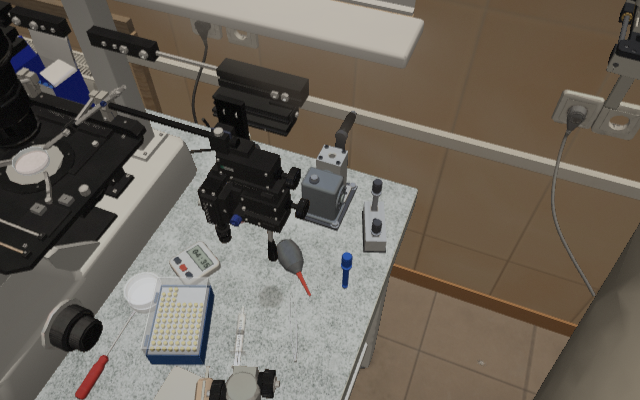

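View pics/top0.png

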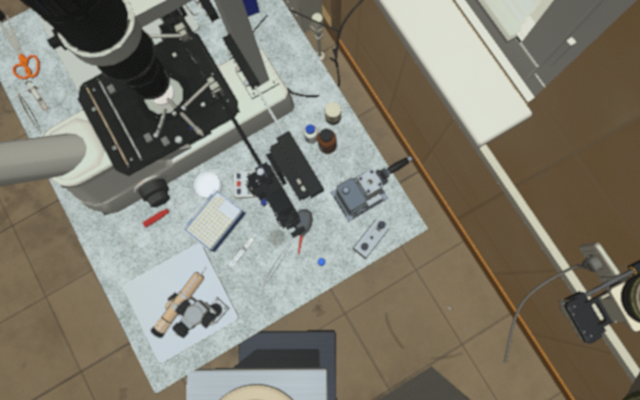

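The scene view shows the drive near (330,185), with its grip at (345,130). The stand at (374,228) holds two dark-knobbed pins at (376,187) and (376,227). A blue look-alike stands alone at (346,262). In the top view the drive is near (368,190), the stand at (371,238) and the grip at (398,165). Next I'll enlarge the drive and stand in both views.

```bash
cat > h.py <<'E'
import numpy as np,pickle,cv2
def ray(c,u,v):
    K,R,t=c['intrinsics'],c['R'],c['t']
    d=R.T@np.linalg.solve(K,[u,v,1.]);return -R.T@t,d
def plane(c,u,v,z):
    o,d=ray(c,u,v);return o+d*(z-o[2])/d[2]
def proj(c,X):
    p=c['intrinsics']@(c['R']@np.asarray(X,float)+c['t']);return p[:2]/p[2]
def tri(a,ua,b,ub):
    o1,d1=ray(a,*ua);o2,d2=ray(b,*ub);A=np.stack([d1,-d2],1)
    s=np.linalg.lstsq(A,o2-o1,rcond=None)[0];p,q=o1+s[0]*d1,o2+s[1]*d2
    return (p+q)/2,np.linalg.norm(p-q)
E
python3 - <<'E'
from h import *
d=pickle.load(open('d0.pkl','rb'))
a=d['scene']['color'][100:260,290:400,::-1];b=d['top']['color'][145:265,320:420,::-1]
a=cv2.resize(a,None,fx=3.6,fy=3.6,interpolation=cv2.INTER_CUBIC);b=cv2.resize(b,None,fx=4,fy=4,interpolation=cv2.INTER_CUBIC)
im=np.zeros((576,796,3),np.uint8);im[:a.shape[0],:a.shape[1]]=a;im[:480,396:796]=b
cv2.imwrite('pics/c0.png',im)
E
```

```text
(no output)
```

View pics/c0.png

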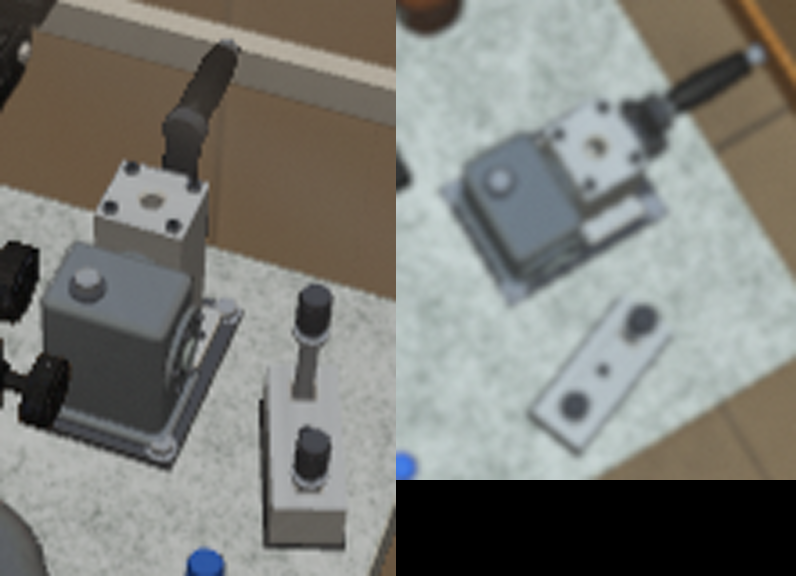

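The crop separates three candidates:
- **Long pin:** knob at scene (377,187), top view (381,225). A long bare shank shows under its collar, so this one is lock_pin.
- **Short pin:** knob at scene (377,227), top view (364,246). Its collar sits right at the stand.
- **Blue pin:** scene (346,262). This is the look-alike to leave alone.

The block hole is at scene (332,156), top view (370,182). The grip points up and away towards -y.

Run:
```python
from h import *
np.set_printoptions(precision=4,suppress=True)
d=pickle.load(open('d0.pkl','rb'));S,T=d['scene'],d['top']
s=lambda x,y:(290+x/3.6-.4,100+y/3.6-.4)
t=lambda x,y:(320+(x-396)/4-.4,145+y/4-.4)
P={'long':((316,292),(643,319),.108),'short':((313,437),(574,404),.068),'hole':((152,202),(597,147),.11),
'b1':((131,168),(603,107),.11),'b2':((110,207),(558,134),.11),'b3':((194,184),(636,157),.11),'b4':((173,225),(588,184),.11),
'gripfar':((231,46),(757,54),.1),'gripnear':((185,120),(672,104),.1),'knobbox':((88,275),(500,180),.1)}
for k,(a,b,z) in P.items():
    print(k,*tri(S,s(*a),T,t(*b)),plane(S,*s(*a),z)[:2],plane(T,*t(*b),z)[:2])
```

```text
long [ 0.4626 -0.284   0.1148] 0.0014709113345213053 [ 0.4672 -0.2879] [ 0.4629 -0.2851]
short [ 0.4204 -0.2482  0.0754] 0.0009116747236582316 [ 0.4244 -0.2521] [ 0.4206 -0.249 ]
hole [ 0.5582 -0.2625  0.1106] 0.0012063688057899844 [ 0.5591 -0.2624] [ 0.5579 -0.2629]
b1 [ 0.5796 -0.2661  0.1149] 0.0010291448033689977 [ 0.5837 -0.2688] [ 0.5803 -0.2669]
b2 [ 0.5647 -0.2411  0.1157] 0.0009488061347601013 [ 0.5692 -0.2441] [ 0.5656 -0.2417]
b3 [ 0.5512 -0.2832  0.1157] 0.0011420203253693884 [ 0.5557 -0.2865] [ 0.5519 -0.2841]
b4 [ 0.5361 -0.2569  0.1166] 0.00025830306756268443 [ 0.5409 -0.2608] [ 0.5373 -0.2574]
gripfar [ 0.603  -0.3492  0.1326] 0.0002530852520190979 [ 0.6295 -0.3742] [ 0.6115 -0.3543]
gripnear [ 0.5789 -0.3016  0.1267] 0.003842797314420747 [ 0.6011 -0.3187] [ 0.5837 -0.306 ]
knobbox [ 0.5408 -0.209   0.1096] 0.0009965702438707365 [ 0.5478 -0.2138] [ 0.5423 -0.2096]
```

```bash
R="0.296 -0.268 -0.02 0 0 -64.6 1"; python3 -m inch '0.296 -0.268 -0.02 0 0 -64.6 1;0.296 -0.268 -0.02 0 0 -64.6 1;0.296 -0.268 -0.02 0 0 -64.6 1;0.296 -0.268 -0.02 0 0 -64.6 1;0.296 -0.268 -0.02 0 0 -64.6 1;0.296 -0.268 -0.02 0 0 -64.6 1;0.296 -0.268 -0.02 0 0 -64.6 1;0.296 -0.268 -0.02 0 0 -64.6 1;0.296 -0.268 -0.02 0 0 -64.6 1;0.296 -0.268 -0.02 0 0 -64.6 1;0.296 -0.268 -0.02 0 0 -64.6 1;0.296 -0.268 -0.02 0 0 -64.6 1'
cat >> h.py <<'E'
def wrist():
    from plant import sensors,optics
    s=sensors.state();c=optics.read_camera('wrist')
    M=np.eye(4);M[:3,:3]=np.array(s['tool_rot']).reshape(3,3);M[:3,3]=s['eef_pos']
    W=M@np.array(c['T_tool_cam']);c['R']=W[:3,:3].T;c['t']=-W[:3,:3].T@W[:3,3];return c,s
E
python3 - <<'E'
from h import *
np.set_printoptions(precision=4,suppress=True)
c,s=wrist();pickle.dump(c,open('w1.pkl','wb'));print(s['eef_pos'],s['tool_rot'],c['T_tool_cam'],s['joints'],s['ft_force'],c['intrinsics'])
for X in [(.4635,-.2855,.108),(.42,-.249,.068),(.558,-.2625,.11)]:print(proj(c,X))
cv2.imwrite('pics/w1.png',c['color'][:,:,::-1])
E
```

```text
t: 1.1
eef_pos: [0.4637, -0.2849, 0.2386]
tool_rot: [[-0.002, 1.0, -0.0], [1.0, 0.002, 0.0], [0.0, -0.0, -1.0]]
ft_force: [-0.6, -0.8, 0.2]
finger_gap: 0.997
finger_force: 0.0
[ 0.4637 -0.2849  0.2386] [[-0.0021  1.     -0.0002]
 [ 1.      0.0021  0.0001]
 [ 0.0001 -0.0002 -1.    ]] [[-0.0006 -0.9703 -0.2418  0.0663]
 [ 1.     -0.0006  0.0002  0.0004]
 [-0.0003 -0.2418  0.9703 -0.1655]
 [ 0.      0.      0.      1.    ]] [ 40.9514  21.7614 -20.7066 113.2451  10.3638  46.7599  14.5874] [-0.5554 -0.7937  0.1628] [[321.7549   0.     317.0414]
 [  0.     321.7549 200.0229]
 [  0.       0.       1.    ]]
[316.4109 192.9595]
[274.5438 150.0288]
[419.1446 169.2044]
```

View pics/w1.png

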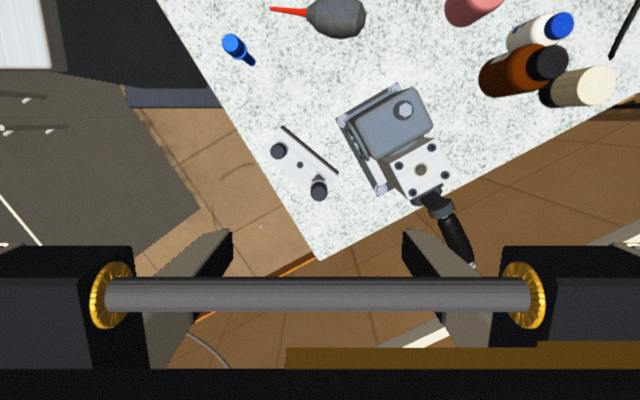

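Wrist view: long pin knob at about (319,187), short knob at (278,151), block hole at (421,170), blue pin at (233,45). I'll enlarge it to get precise pixels.

Run:
```python
from h import *
c=pickle.load(open('w1.pkl','rb'))
a=c['color'][120:220,260:440,::-1]
cv2.imwrite('pics/c1.png',cv2.resize(a,None,fx=4.4,fy=4.4,interpolation=cv2.INTER_CUBIC))
g=cv2.cvtColor(c['color'],cv2.COLOR_RGB2GRAY)
for (x0,x1,y0,y1) in [(303,335,168,208),(266,292,138,164),(412,430,161,179)]:
    m=(g[y0:y1,x0:x1]<(75 if x0<400 else 120)).astype(np.uint8)
    n,l,st,ce=cv2.connectedComponentsWithStats(m)
    for i in range(1,n):
        if st[i,4]>15:print(st[i]+[x0,y0,0,0,0],ce[i]+[x0,y0])
```

```text
[311 182  16  13  96] [318.36458333 186.70833333]
[271 143  16  15  62] [280.90322581 148.24193548]
[416 165  10  10  85] [420.37647059 169.37647059]
```

View pics/c1.png

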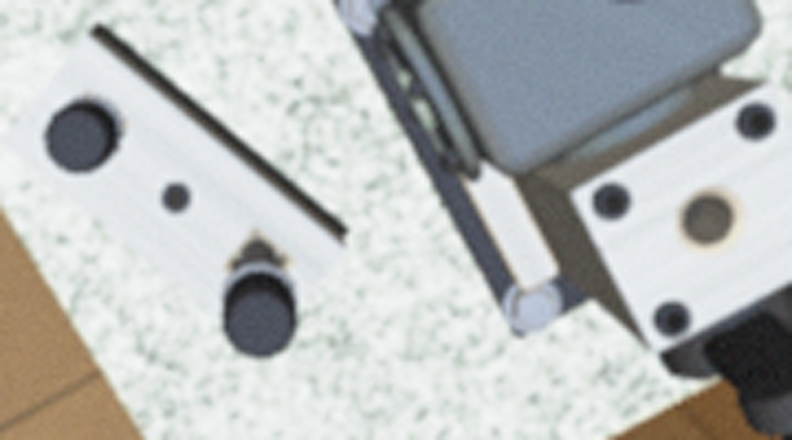

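The crop shows the long pin's knob top at (259,320), with its shank visible above. The short knob is at (79,138), the block hole at (707,218) and the stand's centre mark at (176,198).

Run:
```python
from h import *
np.set_printoptions(precision=4,suppress=True)
c=pickle.load(open('w1.pkl','rb'))
f=lambda x,y:(260+x/4.4-.4,120+y/4.4-.4)
for n,p,z in [('long',(259,320),.108),('short',(79,138),.068),('hole',(707,218),.11),('mid',(176,198),.034),('b2',(756,121),.11),('b4',(612,202),.11),('b3',(673,319),.11)]:
    print(n,plane(c,*f(*p),z))
```

```text
long [ 0.4654 -0.2849  0.108 ]
short [ 0.4231 -0.25    0.068 ]
hole [ 0.559  -0.2624  0.11  ]
mid [ 0.444  -0.2687  0.034 ]
b2 [ 0.5675 -0.2424  0.11  ]
b4 [ 0.539  -0.2591  0.11  ]
b3 [ 0.5535 -0.2841  0.11  ]
```

```bash
python3 -m inch '0 0.001 0.03 0 0 0 0.5;0 0.001 0.06 0 0 0 0.5;0 0.001 0.09 0 0 0 0.5;0 0.001 0.12 0 0 0 0.5;0 0.001 0.15 0 0 0 0.5;0 0.001 0.162 0 0 0 0.5;0 0.001 0.162 0 0 0 0.3;0 0.001 0.162 0 0 0 0;0 0.001 0.162 0 0 0 0;0 0.001 0.162 0 0 0 0;0 0.001 0.162 0 0 0 0;0 0.001 0.162 0 0 0 0'
```

```text
t: 2.15
eef_pos: [0.4646, -0.2866, 0.0776]
tool_rot: [[0.001, 1.0, 0.001], [1.0, -0.001, -0.001], [-0.001, 0.001, -1.0]]
ft_force: [-0.7, 0.5, 0.5]
finger_gap: 0.192
finger_force: 3.5
```

```bash
python3 -m inch '0 0 0 0 0 0 0;0 0 0 0 0 0 0;0 0 0 0 0 0 0;0 0 0 0 0 0 0'; python3 -m inch '0 0 -0.02 0 0 0 0;0 0 -0.04 0 0 0 0;0 0 -0.06 0 0 0 0;0 0 -0.08 0 0 0 0;0 0 -0.1 0 0 0 0;0 0 -0.1 0 0 0 0'
```

```text
t: 2.48
eef_pos: [0.4648, -0.2864, 0.0773]
tool_rot: [[0.0, 1.0, 0.001], [1.0, -0.0, -0.001], [-0.001, 0.001, -1.0]]
ft_force: [0.2, -0.2, 6.3]
finger_gap: 0.171
finger_force: 30.0
t: 2.98
eef_pos: [0.4656, -0.2867, 0.1799]
tool_rot: [[0.001, 1.0, 0.004], [1.0, -0.001, -0.002], [-0.002, 0.004, -1.0]]
ft_force: [1.2, -0.1, -0.8]
finger_gap: 0.17
finger_force: 30.0
```

Run:
```python
from h import *
from plant import optics
c,s=wrist();print(s['eef_pos'],s['ft_force'],s['finger_force'])
t=optics.read_camera('scene');pickle.dump((c,t),open('w2.pkl','wb'))
a=cv2.resize(c['color'][90:290,250:450],None,fx=2,fy=2);b=cv2.resize(t['color'][70:270,290:420],None,fx=3,fy=3)
im=np.zeros((600,800,3),np.uint8);im[:400,:400]=a;im[:,400:790]=b
cv2.imwrite('pics/c2.png',im[:,:,::-1])
```

```text
[ 0.46560037 -0.28670457  0.17993876] [ 1.16099093 -0.12182979 -0.83467573] 29.99983426183462
```

View pics/c2.png

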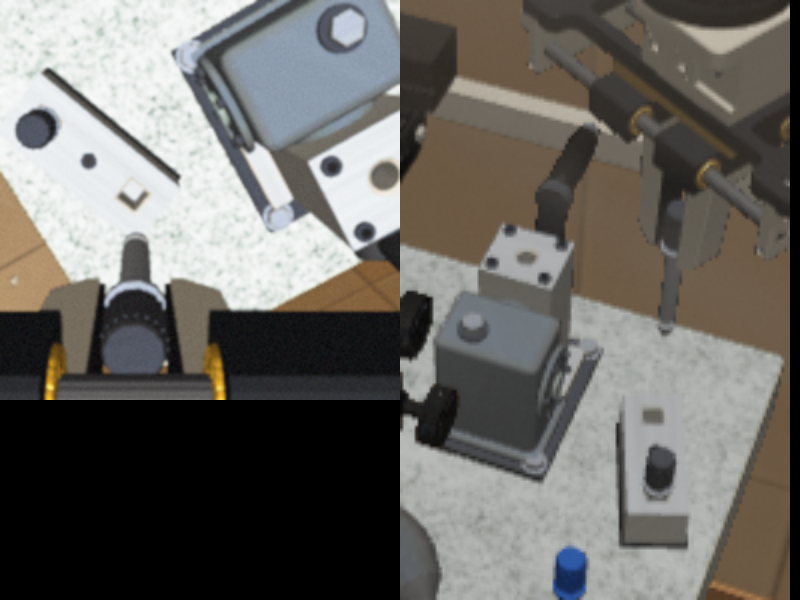

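The long pin is held upright. Its tip is at wrist pixel (318,208) and the hole at (442,178). The short pin stayed in the stand and the crank grip is unchanged.

Run:
```python
from h import *
np.set_printoptions(precision=4,suppress=True)
c,t=pickle.load(open('w2.pkl','rb'))
print(proj(c,(.4656,-.2867,.112)), plane(c,317.7,208,.112))
print('hole w',plane(c,441.8,177.7,.11))
print('hole s',plane(t,290+(527-400)/3-.3,70+258/3-.3,.11),'tip s',plane(t,290+(666-400)/3-.3,70+328/3-.3,.112))
```

```text
[316.1408 210.2449] [ 0.4668 -0.2849  0.112 ]
hole w [ 0.5589 -0.2624  0.11  ]
hole s [ 0.5589 -0.2627  0.11  ] tip s [ 0.4666 -0.2892  0.112 ]
```

```bash
python3 -m inch '0 0 -0.02 0 0 0 0;0 0.01 -0.03 0 0 0 0;0.008 0.035 -0.03 0 0 0 0;0.016 0.065 -0.03 0 0 0 0;0.024 0.092 -0.03 0 0 0 0;0.024 0.092 -0.03 0 0 0 0;0.024 0.092 -0.01 0 0 0 0;0.024 0.092 -0.01 0 0 0 0;0.024 0.092 -0.01 0 0 0 0'
python3 - <<'E'
from h import *
from plant import optics
c,s=wrist();print(s['eef_pos'],s['ft_force'],s['finger_gap'])
t=optics.read_camera('scene');p=optics.read_camera('top');pickle.dump((c,t,p),open('w3.pkl','wb'))
im=np.zeros((600,800,3),np.uint8);im[:480,:400]=cv2.resize(c['color'][180:300,267:367],None,fx=4,fy=4,interpolation=2);im[:480,400:]=cv2.resize(t['color'][110:206,290:370],None,fx=5,fy=5,interpolation=2)
cv2.imwrite('pics/c3.png',im[:480,:,::-1])
E
```

```text
t: 3.83
eef_pos: [0.5547, -0.2618, 0.1847]
tool_rot: [[0.0, 1.0, -0.004], [1.0, -0.0, 0.001], [0.001, -0.004, -1.0]]
ft_force: [-1.3, -0.4, 0.6]
finger_gap: 0.173
finger_force: 30.0
[ 0.55471412 -0.26178435  0.18472727] [-1.303994   -0.41813035  0.58197145] 0.17330028240486753
```

View pics/c3.png

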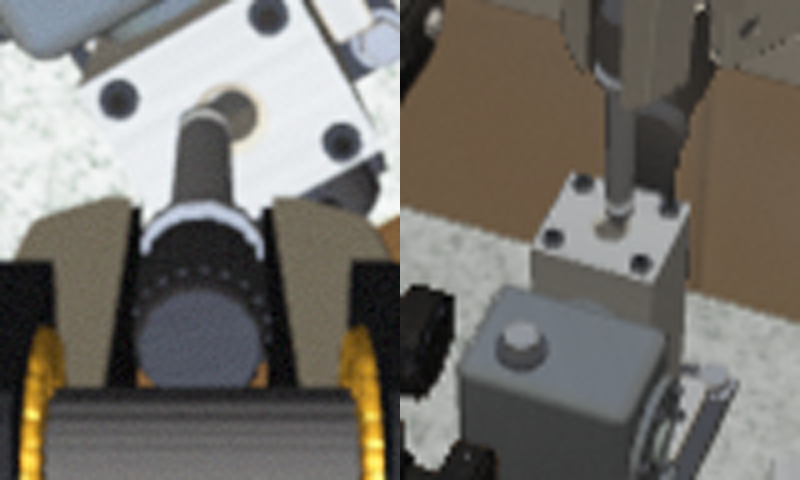

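The wrist crop shows the tip at (205,113), about 8 raw pixels short in x of the hole at (238,113). In the scene crop the tip at (620,210) sits just above the hole at (612,228).

```bash
python3 - <<'E'
from h import *
from plant import sensors
np.set_printoptions(precision=4,suppress=True)
c,t,p=pickle.load(open('w3.pkl','rb'))
print('hole w',plane(c,267+238/4-.4,180+114/4-.4,.11),'tip w',plane(c,267+205/4-.4,180+116/4-.4,.117))
print('hole s',plane(t,290+212/5-.4,110+227/5-.4,.11),'tip s',plane(t,290+221/5-.4,110+212/5-.4,.117))
s=sensors.state();print(s['eef_pos'],s['tool_rot'][0],s['t'])
E
python3 -m inch '0 0 0 0 0 0 0;0 0 0 0 0 0 0'
python3 -c "
from plant import sensors;print(sensors.state()['eef_pos'],sensors.state()['tool_rot'])"
```

```text
hole w [ 0.5618 -0.2617  0.11  ] tip w [ 0.5554 -0.2602  0.117 ]
hole s [ 0.5603 -0.2638  0.11  ] tip s [ 0.5589 -0.2665  0.117 ]
[ 0.556  -0.2624  0.1868] [ 0.0009  1.     -0.0002] 3.9833
t: 4.15
eef_pos: [0.5563, -0.2624, 0.1872]
tool_rot: [[0.001, 1.0, 0.001], [1.0, -0.001, -0.0], [-0.0, 0.001, -1.0]]
ft_force: [0.0, -0.4, -0.5]
finger_gap: 0.174
finger_force: 30.0
[ 0.55630075 -0.26243747  0.18721459] [[ 9.06549662e-04  9.99999308e-01  7.49219704e-04]
 [ 9.99999482e-01 -9.06202143e-04 -4.64050583e-04]
 [-4.63371318e-04  7.49640001e-04 -9.99999612e-01]]
```

```bash
cat > bolts.py <<'E'
from h import *
np.set_printoptions(precision=4,suppress=True)
c,s=wrist();g=cv2.cvtColor(c['color'],cv2.COLOR_RGB2GRAY);print(s['eef_pos'])
R={}
for n,X in dict(b2=(.5675,-.2424,.11),b4=(.539,-.2591,.11),b3=(.5535,-.2841,.11),b1=(.5805,-.267,.11)).items():
    u,v=proj(c,X).round().astype(int);w=g[v-9:v+10,u-9:u+10]
    n_,l,st,ce=cv2.connectedComponentsWithStats((w<110).astype(np.uint8))
    i=[i for i in range(1,n_) if 25<st[i,4]<130]
    for k in i:
        q=ce[k]+[u-9,v-9];R[n]=plane(c,*q,.11);print(n,(u,v),q,st[k,4],R[n])
pickle.dump(c,open('wb.pkl','wb'))
if 'b2' in R and 'b3' in R:print((R['b2']+R['b3'])/2)
if 'b4' in R and 'b1' in R:print((R['b1']+R['b4'])/2)
E
python3 bolts.py
```

```text
[ 0.5563 -0.2624  0.1872]
b2 (np.int64(331), np.int64(182)) [330.8    181.4308] 65 [ 0.5673 -0.242   0.11  ]
b4 (np.int64(294), np.int64(203)) [293.871  202.4194] 62 [ 0.5387 -0.2586  0.11  ]
b3 (np.int64(313), np.int64(233)) [316.2125 226.85  ] 80 [ 0.5561 -0.2786  0.11  ]
b3 (np.int64(313), np.int64(233)) [314.2937 238.8889] 126 [ 0.5545 -0.2888  0.11  ]
b1 (np.int64(347), np.int64(213)) [348.9688 213.0625] 64 [ 0.5818 -0.2673  0.11  ]
b1 (np.int64(347), np.int64(213)) [353.2857 220.5357] 28 [ 0.5854 -0.2734  0.11  ]
[ 0.5609 -0.2654  0.11  ]
[ 0.5621 -0.266   0.11  ]
```

```bash
python3 -m inch '0 0.0027 0 0 0 0 0;0 0.0027 0.003 0 0 0 0;0 0.0027 0.006 0 0 0 0;0 0.0027 0.009 0 0 0 0;0 0.0027 0.011 0 0 0 0;0 0.0027 0.013 0 0 0 0;0 0.0027 0.013 0 0 0 0'
```

```text
t: 4.78
eef_pos: [0.5589, -0.2621, 0.1731]
tool_rot: [[0.001, 1.0, -0.0], [1.0, -0.001, 0.0], [0.0, -0.0, -1.0]]
ft_force: [-0.1, -0.2, 0.5]
finger_gap: 0.173
finger_force: 30.0
```

Tip at about z = 0.104 with no contact force, so it is in the hole mouth. Next I'll lower it further.

```bash
python3 -m inch '0 0 0.003 0 0 0 0;0 0 0.006 0 0 0 0;0 0 0.009 0 0 0 0;0 0 0.012 0 0 0 0;0 0 0.015 0 0 0 0;0 0 0.015 0 0 0 0;0 0 0.015 0 0 0 0'
```

```text
t: 5.37
eef_pos: [0.559, -0.2622, 0.1584]
tool_rot: [[0.001, 1.0, -0.0], [1.0, -0.001, 0.0], [0.0, -0.0, -1.0]]
ft_force: [0.7, -1.1, -0.5]
finger_gap: 0.173
finger_force: 30.0
```

```bash
python3 -m inch '0 0 0.002 0 0 0 0;0 0 0.002 0 0 0 0.4;0 0 0.002 0 0 0 0.4;0 0 0.002 0 0 0 0.4;0 0 0.002 0 0 0 0.4'; python3 -m inch '0 0 -0.01 0 0 0 0.4;0 0 -0.03 0 0 0 0.4;0 0 -0.06 0 0 0 0.4;0 0 -0.06 0 0 0 0.4;0 0 -0.06 0 0 0 0.4'
python3 - <<'E'
from h import *
from plant import optics
c,s=wrist();print(s['eef_pos'],s['ft_force'],s['finger_gap'])
t=optics.read_camera('scene');p=optics.read_camera('top');pickle.dump((c,t,p),open('w4.pkl','wb'))
im=np.zeros((560,800,3),np.uint8);im[:560,:400]=cv2.resize(c['color'][150:290,280:380],None,fx=4,fy=4,interpolation=2);im[:560,400:]=cv2.resize(t['color'][90:202,290:370],None,fx=5,fy=5,interpolation=2)
cv2.imwrite('pics/c4.png',im[:,:,::-1])
E
```

```text
t: 5.78
eef_pos: [0.559, -0.2622, 0.1568]
tool_rot: [[0.001, 1.0, 0.0], [1.0, -0.001, -0.0], [-0.0, 0.0, -1.0]]
ft_force: [-0.2, 0.4, -0.0]
finger_gap: 0.384
finger_force: 0.0
t: 6.2
eef_pos: [0.5599, -0.2625, 0.219]
tool_rot: [[0.001, 1.0, 0.004], [1.0, -0.001, -0.002], [-0.002, 0.004, -1.0]]
ft_force: [0.3, 0.3, -0.4]
finger_gap: 0.399
finger_force: 0.0
[ 0.55993576 -0.26249615  0.21897417] [ 0.31285943  0.28280524 -0.39918234] 0.39894962145248886
```

View pics/c4.png

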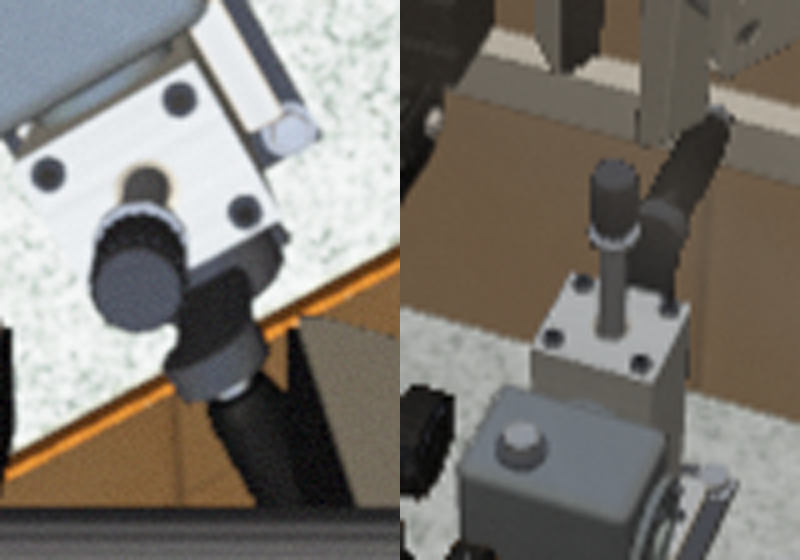

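The pin stands in the hole with its collar well above the block, so it is resting on the shaft. The grip runs from scene crop (660,215) to (715,115) and is nearly at the top. Next I'll go above it with the tool yawed to the drive's axes.

```bash
python3 -m inch '-0.02 0.01 0 0 0 -6 0.5;-0.04 0.02 0 0 0 -12 0.5;-0.066 0.034 0 0 0 -18 0.5;-0.066 0.034 0 0 0 -24 0.5;-0.066 0.034 0 0 0 -30 0.5;-0.066 0.034 0 0 0 -30 0.5;-0.066 0.034 0 0 0 -30 0.5;-0.066 0.034 0 0 0 -30 0.5'
python3 - <<'E'
from h import *
from plant import optics
c,s=wrist();print(s['eef_pos'],s['tool_rot'])
t=optics.read_camera('scene');pickle.dump((c,t),open('w5.pkl','wb'))
cv2.imwrite('pics/c5.png',np.vstack([cv2.resize(c['color'][100:290,220:420],None,fx=3,fy=3)])[:,:,::-1])
for x in(-.01,0,.01):
  for y in (-.043,-.068,-.093):
    print(x,y,proj(c,(.56+x*.865-y*.502,-.2628+x*.502+y*.865,.127)))
E
```

```text
t: 7.02
eef_pos: [0.5926, -0.3278, 0.216]
tool_rot: [[-0.497, 0.868, -0.001], [0.868, 0.497, 0.001], [0.001, -0.001, -1.0]]
ft_force: [-0.1, 0.6, -1.0]
finger_gap: 0.503
finger_force: 0.0
[ 0.59260938 -0.32784804  0.21604547] [[-4.96888414e-01  8.67813969e-01 -9.04903221e-04]
 [ 8.67813934e-01  4.96888981e-01  5.62899596e-04]
 [ 9.38128572e-04 -5.05589336e-04 -9.99999432e-01]]
-0.01 -0.043 [309.63922238 167.26492743]
-0.01 -0.068 [310.00564045 197.83178298]
-0.01 -0.093 [310.35557638 227.02368702]
0 -0.043 [322.21636446 167.18540916]
0 -0.068 [322.29340815 197.75613161]
0 -0.093 [322.36698606 226.95163902]
0.01 -0.043 [334.7952226  167.10588005]
0.01 -0.068 [334.58281385 197.68047015]
0.01 -0.093 [334.37996088 226.87958163]
```

View pics/c5.png

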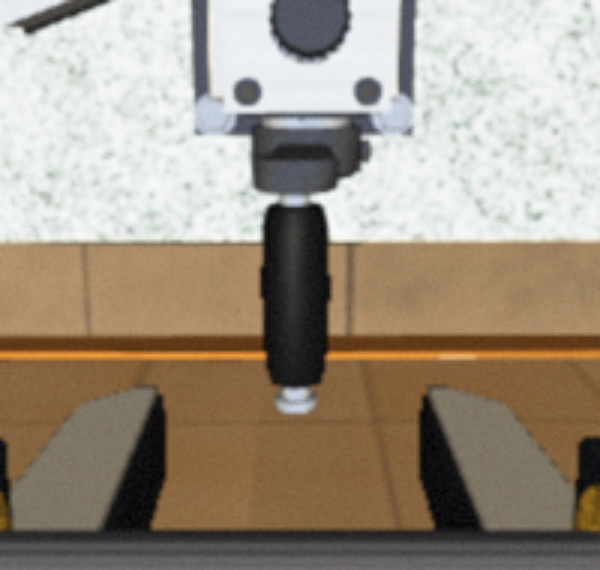

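The grip sits at drive x ≈ -3 mm, y from -43 to -93 mm, centred between the open fingers (crop column 296). So the crank is about 3° before the top. Now I'll descend and cage the grip loosely.

```bash
python3 -m inch '0 0.0014 0.03 0 0 0 0.5;0 0.0014 0.06 0 0 0 0.5;0 0.0014 0.09 0 0 0 0.5;0 0.0014 0.108 0 0 0 0.5;0 0.0014 0.108 0 0 0 0.4;0 0.0014 0.108 0 0 0 0.26;0 0.0014 0.108 0 0 0 0.26;0 0.0014 0.108 0 0 0 0.26;0 0.0014 0.108 0 0 0 0.26;0 0.0014 0.108 0 0 0 0.26'
cat > st.py <<'E'
from h import *
from plant import sensors,optics
np.set_printoptions(precision=4,suppress=True)
c,s=wrist();t=optics.read_camera('scene');X=np.array([.865,.502,0]);Y=np.array([-.502,.865,0])
d=np.array(s['eef_pos'])-[.56,-.2628,0];f=np.array(s['ft_force'])
print('t',s['t'],'drive x y z',d@X,d@Y,d[2],'F',f@X,f@Y,f[2],'gap',s['finger_gap'],s['finger_force'])
g=cv2.cvtColor(t['color'],cv2.COLOR_RGB2GRAY);print('knob patch',g[126:132,330:336].mean(),'30mm lower',g[145:150,331:335].mean())
pickle.dump((c,t),open('last.pkl','wb'))
E
python3 st.py
```

```text
t: 7.95
eef_pos: [0.5946, -0.3278, 0.1099]
tool_rot: [[-0.499, 0.866, 0.002], [0.866, 0.499, -0.001], [-0.002, 0.001, -1.0]]
ft_force: [-0.4, -0.1, -0.9]
finger_gap: 0.262
finger_force: 0.0
t 7.95 drive x y z -0.0026607300501943617 -0.07360349261393129 0.10990159924059276 F -0.3339308930913093 0.13452752512952543 -0.9447952325827348 gap 0.26183119807127603 0.0
knob patch 60.916666666666664 30mm lower 76.7
```

```bash
python3 -m inch '0 0.003 0 0 0 0 0.26;0 0.006 0.001 0 0 0 0.26;0 0.009 0.001 0 0 0 0.26;0 0.012 0.002 0 0 0 0.26;0 0.0145 0.003 0 0 0 0.26;0 0.017 0.003 0 0 0 0.26;0 0.0195 0.004 0 0 0 0.26;0 0.0195 0.004 0 0 0 0.26'; python3 st.py
```

```text
t: 8.72
eef_pos: [0.6116, -0.3172, 0.1044]
tool_rot: [[-0.5, 0.866, 0.0], [0.866, 0.5, 0.0], [0.0, 0.0, -1.0]]
ft_force: [0.2, -1.7, 0.4]
finger_gap: 0.259
finger_force: 0.5
t 8.7167 drive x y z 0.017291451364792647 -0.07298618714520003 0.10436490990144112 F -0.6265974408185078 -1.573186240025831 0.373694708756239 gap 0.2590714689760804 0.5195471900515258
knob patch 59.69444444444444 30mm lower 78.35
```

```bash
python3 -m inch '0 0.001 0 0 0 0 0.26;0 0.002 0 0 0 0 0.26;0 0.003 0 0 0 0 0.26;0 0.004 0.001 0 0 0 0.26;0 0.004 0.001 0 0 0 0.26'; python3 st.py
```

```text
t: 9.23
eef_pos: [0.6145, -0.3154, 0.1034]
tool_rot: [[-0.5, 0.866, -0.0], [0.866, 0.5, 0.0], [0.0, -0.0, -1.0]]
ft_force: [-2.2, -0.7, -0.6]
finger_gap: 0.262
finger_force: 0.9
t 9.2333 drive x y z 0.020741605643568483 -0.07285708240655908 0.10342348680175013 F -2.2397832599223553 0.46706530298208726 -0.6070388165672276 gap 0.2616803831234084 0.8987970789894462
knob patch 60.083333333333336 30mm lower 78.7
```

```bash
python3 -m inch '0 0.001 0 0 0 0 0.26;0 0.002 0 0 0 0 0.26;0 0.003 0.001 0 0 0 0.26;0 0.003 0.001 0 0 0 0.26'; python3 st.py
```

```text
t: 9.67
eef_pos: [0.6174, -0.3139, 0.1025]
tool_rot: [[-0.5, 0.866, 0.0], [0.866, 0.5, 0.0], [0.0, 0.0, -1.0]]
ft_force: [-1.7, -0.0, -0.6]
finger_gap: 0.257
finger_force: 0.8
t 9.6667 drive x y z 0.023943946217471215 -0.0730315929550418 0.10249502613210275 F -1.45869554974465 0.7966175423763384 -0.6012338188269076 gap 0.25661191311646125 0.7780411653220654
knob patch 62.97222222222222 30mm lower 84.9
```

```bash
python3 -m inch '0 0.001 0 0 0 0 0.26;0 0.002 0.001 0 0 0 0.26;0 0.003 0.0015 0 0 0 0.26;0 0.003 0.0015 0 0 0 0.26'; python3 st.py
```

```text
t: 10.1
eef_pos: [0.6199, -0.3126, 0.101]
tool_rot: [[-0.5, 0.866, 0.0], [0.866, 0.5, -0.0], [-0.0, 0.0, -1.0]]
ft_force: [-1.3, -1.1, 0.3]
finger_gap: 0.261
finger_force: 0.8
t 10.1 drive x y z 0.026826734032068016 -0.0731898788563611 0.10099368415970081 F -1.665542590839872 -0.3563863544575262 0.3082473843330795 gap 0.2614265350421053 0.7852916023693979
knob patch 57.388888888888886 30mm lower 39.6
```

```bash
python3 -m inch '0 0.001 0 0 0 0 0.26;0 0.002 0.001 0 0 0 0.26;0 0.002 0.001 0 0 0 0.26'; python3 st.py
```

```text
t: 10.45
eef_pos: [0.6216, -0.3117, 0.1]
tool_rot: [[-0.5, 0.866, 0.0], [0.866, 0.5, -0.0], [-0.0, 0.0, -1.0]]
ft_force: [-2.3, 0.2, 0.3]
finger_gap: 0.255
finger_force: 0.9
t 10.45 drive x y z 0.028742435389112118 -0.07318338002311112 0.09998385409259326 F -1.9067773527025815 1.3946215622810767 0.29818193950538574 gap 0.254623143029424 0.8705233270302415
knob patch 59.666666666666664 30mm lower 40.15
```

The lower patch darkened at about 26° of crank angle, so the pin may have started dropping. I'll check the pixel column numerically against the earlier pictures.

Run:
```python
from h import *
a=pickle.load(open('w4.pkl','rb'))[1]['color'];b=pickle.load(open('last.pkl','rb'))[1]['color']
for n,i in(('w4',a),('w5',pickle.load(open('w5.pkl','rb'))[1]['color']),('last',b)):print(n,[int(x) for x in i[104:180:3,331:335].mean((1,2))],[i[r,332].tolist() for r in(112,129,147)])
```

```text
w4 [169, 131, 103, 102, 99, 90, 77, 80, 58, 51, 49, 66, 77, 76, 75, 76, 77, 76, 151, 169, 130, 93, 94, 101, 116, 116] [[109, 103, 94], [58, 55, 52], [79, 77, 76]]
w5 [167, 130, 102, 102, 97, 90, 77, 79, 58, 52, 49, 65, 76, 75, 75, 75, 75, 75, 150, 168, 130, 92, 93, 100, 115, 114] [[110, 103, 93], [58, 55, 52], [77, 76, 76]]
last [105, 132, 103, 70, 47, 49, 48, 47, 46, 74, 74, 76, 77, 47, 41, 39, 89, 76, 153, 171, 131, 94, 95, 101, 117, 117] [[110, 105, 94], [46, 43, 40], [42, 38, 40]]
```

The knob has moved down about 14 px (37 mm) and its collar is now just above the block: the pin has dropped in and caught. I'll stop turning, ease off, open and lift clear.

```bash
python3 -m inch '0 -0.002 0 0 0 0 0.3;0 -0.002 0 0 0 0 0.45;0 -0.002 0 0 0 0 0.45;0 -0.002 -0.03 0 0 0 0.45;0 -0.002 -0.06 0 0 0 0.45;0 -0.002 -0.09 0 0 0 0.45;0 -0.002 -0.09 0 0 7 0;0.01 -0.01 -0.09 0 0 14 0;0.03 -0.02 -0.09 0 0 21 0;0.055 -0.029 -0.09 0 0 28 0;0.073 -0.029 -0.09 0 0 30 0;0.073 -0.029 -0.09 0 0 30 0'; python3 -m inch '0 0 0 0 0 0 0;0 0 0 0 0 0 0;0 0 0 0 0 0 0'; python3 st.py
```

```text
t: 11.55
eef_pos: [0.5584, -0.2597, 0.1908]
tool_rot: [[-0.0, 1.0, -0.001], [1.0, 0.0, 0.001], [0.001, -0.001, -1.0]]
ft_force: [-1.0, 0.5, 0.0]
finger_gap: 0.07
finger_force: 0.0
t: 11.8
eef_pos: [0.5606, -0.2639, 0.1901]
tool_rot: [[0.0, 1.0, 0.001], [1.0, -0.0, -0.0], [-0.0, 0.001, -1.0]]
ft_force: [0.7, -0.3, 0.3]
finger_gap: 0.002
finger_force: 0.0
t 11.8 drive x y z -3.150922861441565e-05 -0.0012112264348949852 0.19009408118838358 F 0.4536864123442528 -0.6226745509002468 0.3019996333206454 gap 0.0023234436699332483 0.0
knob patch 58.361111111111114 30mm lower 40.15
```

```bash
python3 -m inch '0.001 -0.0005 0.01 0 0 0 0;0.001 -0.0005 0.02 0 0 0 0;0.001 -0.0005 0.03 0 0 0 0;0.001 -0.0005 0.036 0 0 0 0;0.001 -0.0005 0.038 0 0 0 0;0.001 -0.0005 0.04 0 0 0 0;0.001 -0.0005 0.042 0 0 0 0;0.001 -0.0005 0.042 0 0 0 0'
```

```text
t: 12.57
eef_pos: [0.5594, -0.262, 0.148]
tool_rot: [[0.0, 1.0, -0.0], [1.0, -0.0, -0.0], [-0.0, -0.0, -1.0]]
ft_force: [0.0, -0.2, 0.3]
finger_gap: 0.006
finger_force: 0.0
```

```bash
python3 -m inch '0 0 0.001 0 0 0 0;0 0 0.002 0 0 0 0;0 0 0.003 0 0 0 0;0 0 0.003 0 0 0 0'; python3 -m inch '0 0 0.001 0 0 0 0;0 0 0.002 0 0 0 0;0 0 0.002 0 0 0 0'
```

```text
t: 12.9
eef_pos: [0.5595, -0.2621, 0.1455]
tool_rot: [[0.001, 1.0, 0.001], [1.0, -0.001, -0.0], [-0.0, 0.001, -1.0]]
ft_force: [-0.6, -0.3, 1.9]
finger_gap: 0.006
finger_force: 1.3
t: 13.15
eef_pos: [0.5593, -0.262, 0.1431]
tool_rot: [[0.001, 1.0, 0.0], [1.0, -0.001, -0.0], [-0.0, 0.0, -1.0]]
ft_force: [0.2, 0.0, 1.1]
finger_gap: 0.002
finger_force: 0.1
```

```bash
python3 -m inch '0 0 0.001 0 0 0 0;0 0 0.002 0 0 0 0;0 0 0.002 0 0 0 0;0 0 0.002 0 0 0 0'; python3 -m inch '0 0 0.001 0 0 0 0;0 0 0.001 0 0 0 0;0 0 0.001 0 0 0 0'
```

```text
t: 13.48
eef_pos: [0.5592, -0.2619, 0.1408]
tool_rot: [[0.0, 1.0, -0.0], [1.0, -0.0, 0.0], [0.0, -0.0, -1.0]]
ft_force: [-0.4, -0.5, 0.0]
finger_gap: 0.004
finger_force: 0.0
t: 13.73
eef_pos: [0.5595, -0.2621, 0.1405]
tool_rot: [[0.001, 1.0, 0.0], [1.0, -0.001, -0.0], [-0.0, 0.0, -1.0]]
ft_force: [-0.8, -0.3, 3.8]
finger_gap: 0.002
finger_force: 2.4
```

```bash
python3 -m inch '0 0 0.001 0 0 0 0;0 0 0.001 0 0 0 0;0 0 0.001 0 0 0 0'; python3 -m inch '0 0 0.001 0 0 0 0;0 0 0.001 0 0 0 0;0 0 0.001 0 0 0 0';python3 st.py
```

```text
t: 13.98
eef_pos: [0.5596, -0.2623, 0.1403]
tool_rot: [[0.001, 1.0, 0.001], [1.0, -0.001, -0.001], [-0.001, 0.001, -1.0]]
ft_force: [-3.8, 0.3, 13.5]
finger_gap: 0.006
finger_force: 6.6
t: 14.23
eef_pos: [0.5597, -0.2623, 0.1402]
tool_rot: [[0.001, 1.0, 0.001], [1.0, -0.001, -0.001], [-0.001, 0.001, -1.0]]
ft_force: [-5.1, 1.0, 22.2]
finger_gap: 0.005
finger_force: 10.9
t 14.2333 drive x y z -3.01106554725512e-05 0.0005799300383459507 0.14021985403696935 F -3.888774484499188 3.3629545833704406 22.178185471051467 gap 0.005004389224022561 10.869861412793398
knob patch 93.36111111111111 30mm lower 60.6
```

The pin is hard seated at knob-top z ≈ 0.140, holding against 22 N. I'll lift off and check with the last picture.

```bash
python3 -m inch '0 0 -0.006 0 0 0 0;0 0 -0.03 0 0 0 0;0 0 -0.06 0 0 0 0;0 0 -0.09 0 0 0 0;0 0 -0.12 0 0 0 0;0 0 -0.12 0 0 0 0;0 0 -0.12 0 0 0 0;0 0 -0.12 0 0 0 0'; python3 st.py
python3 - <<'E'
from h import *
c,t=pickle.load(open('last.pkl','rb'))
im=np.zeros((560,800,3),np.uint8);im[:560,:400]=cv2.resize(c['color'][120:260,270:370],None,fx=4,fy=4,interpolation=2);im[:560,400:]=cv2.resize(t['color'][90:202,290:370],None,fx=5,fy=5,interpolation=2)
cv2.imwrite('pics/c6.png',im[:,:,::-1])
E
```

```text
t: 15.0
eef_pos: [0.5589, -0.2619, 0.2575]
tool_rot: [[0.0, 1.0, -0.001], [1.0, -0.0, 0.0], [0.0, -0.001, -1.0]]
ft_force: [0.2, 0.4, 0.1]
finger_gap: 0.005
finger_force: 0.0
t 15.0 drive x y z -0.0005069213574265708 0.0013039126125269477 0.2575384594597398 F 0.3492784558882244 0.2982875956519095 0.06541542050611354 gap 0.0049180860473165 0.0
knob patch 58.80555555555556 30mm lower 46.85
```

View pics/c6.png

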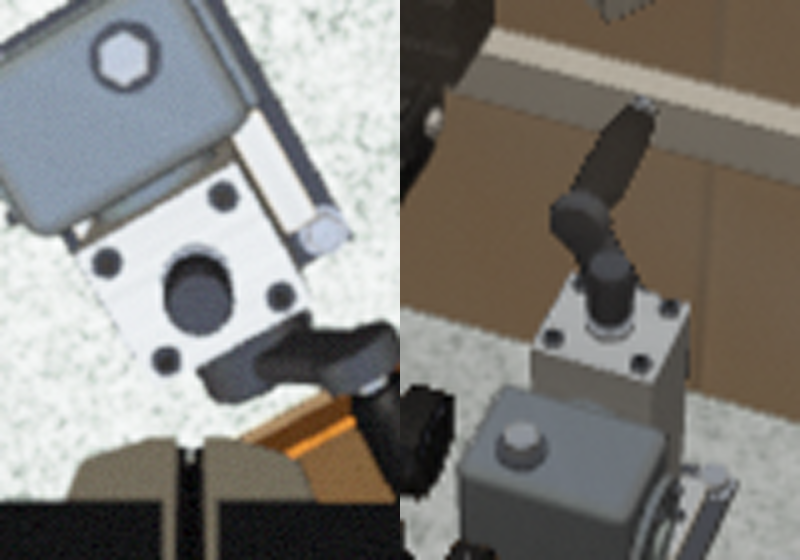

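The picture shows the knob at scene crop (610,285) and its collar flush on the block at (610,325). The hand is clear, so I'm handing in.

```bash
python3 -c "
from plant import order;print(order.job_done())"
```

```text
the job is handed in; nothing more can be done
None
```

The crank is locked: the long pin dropped into the cross-hole and is pushed fully home with its collar on the block, the robot's hand is clear, and the job was handed in at about 15 s (the hand-in returned no verdict).

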